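Jack up the bench press for a levelling pad

TASK

The bench press has to come up on the side of its lifting ear so that I can slide levelling pads under the two feet there. Push the rubber saddle cap of the small ratchet jack fully home, stand the jack on the bench with its saddle centred under the marked lifting ear of the press, and pump the handle, full strokes down and up, until those two feet stand at least 9 mm clear of the bench. On the last downstroke keep the handle pressed right down at the bottom, so that you carry the load and the press does not settle back on the ratchet, and finish while still holding it there; do not lift or push the press itself, and leave everything else on the bench alone.

Things in the scene. Friction and masses are not known exactly. Their poses are not given: they have to be found in the camera images.
- jack: small loose ratchet jack, grey cast metal, 0.9 kg. Origin on the bench under its foot plate, +x to the saddle end, handle towards -x. Foot plate 70 mm wide, 8 thick, x = -105 to +67.5 mm. Housing of two upright cheeks, the lever between them: x = -45 to +63.5 mm, 40 mm wide outside, top z = 72 mm. Saddle on the axis x = +45 mm. Goes under the ear saddle end first, square to the press's side.
- jack_grip (a point): where to take the jack from above: between the two cheeks, at jack x = -20, y = 0, z = 62 mm; they measure 40 mm outside, along the jack's y. The lever (20 mm wide) passes between and above them here, its upper edge about 69 mm over the bench, rising at 0.5 rad towards the handle's end (-x).
- saddle_top (a point): centre of the flat top of the black rubber saddle cap (32 mm across, 12 mm thick), at jack x = +45, y = 0; 88 mm above the bench with the cap home and the rack down, higher by their joint values.
- saddle_cap (a joint): how far the saddle cap stands up from its seat on the rack bar, m: 0 is fully home. Starts 5 to 8 mm up and stays where it is left; a push fit that needs 5 to 10 N straight down on its top.
- jack_rack (a joint): how far the toothed rack bar is raised, m: 0 at the start, 28 mm at most. A full downstroke of the handle raises it about 10 mm; on the upstroke it settles 2 to 3 mm back onto a tooth (4 mm pitch), so each full stroke leaves it 8 mm higher. The first 3 mm only close the gap to the ear: it takes two full strokes or more.
- jack_lever (a joint): angle of the pump handle, rad: 0 is fully up (handle 0.5 rad above level), 0.585 is fully down on its stop (0.085 rad below level). A spring brings it up when let go. It turns about a pin across the jack at jack x = +8.8, z = 42 mm.
- pump_handle: the pump handle: steel tube 14 mm thick, at its end a black rubber grip 22 mm thick, from 125 to 215 mm from the pin. Pressing it down at the grip takes 1 to 3 N empty and 5 to 9 N with the press on the saddle; on its stop it is rigid.
- handle_grip (a point): middle of the rubber grip, on the handle's centre line 170 mm from the pin (surface 11 mm away). About 123 mm above the bench with the handle up, 28 mm with it down; moves on an arc about the pin.
- press: bench press left of the robot: pale green cast base on four round feet, cross slide and vice on top, column with a grey head, about 0.45 m tall. Origin on the bench under the middle of the base, which is 190 mm (x) by 235 mm (y). The lifting ear sticks out of its -y side. Heavy: it only tips about its two far feet (y = +100 mm) when lifted at the ear.
- lift_point (a point): the marked lift point: centre of the pad (40 mm across) under the lifting ear, at press x = 0, y = -160 mm, 91 mm above the bench while the press is flat. On the ear's top, right above it, is a raised boss with a cross (113 mm high). The ear is a slab 52 mm wide and 16 thick, y = -110 to -187 mm, open below but for two ribs at its root (to y = -141 mm).
- press_tilt (a joint): how far the press is tipped up, rad: 0 is flat on the bench.
- front_foot (a point): centre of the underside of one of the two feet on the ear's side (the other rises alike); its height is the clearance over the bench, 0 at the start, and 0.71 of the ear's rise.
- level_pad_a: spare round steel levelling pad, 42 mm across, 5 mm thick, lying flat; origin at the centre of its underside. A bystander.
- level_pad_b: second spare levelling pad, the same; origin at the centre of its underside. A bystander.
- acetate: two stacked plates of brown and amber plastic stock glued together, 75 x 50 x 22 mm; origin under its centre. A bystander.
- screwdriver: screwdriver lying on the bench beyond the jack, about 200 mm long; origin under its middle. A bystander.
- spanner: open-ended spanner lying to the left, about 180 mm long; origin under its middle. A bystander.
- screw_jar: small glass jar with a steel lid, 52 mm across, 62 mm high; origin under its centre. A bystander.
- chip_brush: hand brush lying on the bench, about 200 mm long; origin under its middle. A bystander.
- spirit_level: aluminium spirit level lying on the bench, 150 x 24 x 30 mm; origin under its centre. A bystander.

How it is judged:
By the outcome, as a careful person would: the job done as asked, in the order asked, and still so for the second after the job is handed in, while the arm keeps its last pose, push and grip.
It also fails if it takes over 69 s, if anything falls off the work surface, if the arm or the gripper's body presses on something with over 40 N, if the wrist force passes 120 N, or if a joint passes its speed limit or range.

ROBOT

A 6-joint arm with a two-finger parallel gripper is mounted at the origin on the work surface. World frame = base frame: x ahead of the robot, y to its left, z up, the work surface at z = 0. Lengths are in m, angles in rad, forces in N, time in s.
With the tool pointing down it reaches from about 0.35 to 0.975 m from the base axis. Payload 4.9 kg.
Tool frame: the origin (TCP) lies on the front face of the gripper's body, between the roots of the fingers; the fingertips stand ctrl.tip_extent ahead of it and the grasp point (between the pads) lies 54 mm ahead of it (ctrl.tip_extent is the distance from the TCP to the fingertips, in m); z points along the fingers, y is the line along which they close (so a half turn about z gives the same grasp; the last joint's range is limited). The gripper opens to 85 mm and grips with 20 to 120 N. Pads are 22 mm wide; open, the fingers measure 114 mm over their backs; the gripper's body (76 mm by 85 mm) begins 54 mm behind the grasp point. The pads swing forward as they close: fully open they stand 13 mm farther back than shut.
Start: joints at [0.987, 0.053, 1.613, -0, 1.476, -0.119], TCP at [0.28, 0.559, 0.304] pointing down, gripper open.
Joint ranges: [-3.01, 3.01], [-1.01, 2.22], [0.06, 2.58], [-1.02, 4.17], [0.09, 2.62], [-3.14, 3.14]. Speed limits (rad/s): [2.57, 2.57, 3.14, 3.14, 3.14, 3.14].

INTERFACE

Orientations are given as a rotation vector (axis times angle).
In Python, from station import ctrl gives the robot as it stands.
- The arm moves only by the tool apply_moves, never from a script. Its argument "rows" is one flat list of numbers, 6 for each row, row after row: the shift along the tool's x, y, z normalised to -1 to 1, where 1 is 0.6 m, then the turn, a rotation vector about the tool's x, y, z normalised to -1 to 1, where 1 is 90 degrees. A call has 1 to 20 rows; each row is the pose to reach, as a shift and turn from the pose commanded when the call began, along the tool's axes at that moment; what a row does not reach only later rows make up. A row lasts 1/10 s, in which the tool goes at most 50 mm and 8.59 degrees, less where a joint would pass 70% of its speed; a pose out of reach is approached as far as the arm can. A call with a number of a shift or a turn outside -1 to 1 is refused whole. A call with a gripper value outside its range is refused whole. "grip" is the opening, from 0 (shut) to 1 (fully open), set as the call begins (left out, the last holds). The fingers move at their own pace and stop on an object; "grip_force" is the grip in N (left out, the last holds). Time passes only in rows, so rows that repeat a pose let the fingers close. It gives the time, the measured TCP pose, the force, the opening and the grip force at its end, in the units of the state.
- ctrl.get_obs(): the state, without advancing time (a new reading comes with each control period).
- ctrl.get_image(name): name is "scene" or "top"; returns (picture, depth): 400x640x3 uint8, blue, green, red; 400x640 float32, m along the optical axis (not along the pixel's ray), 0 where there is no reading.
- ctrl.camera_model(name): a dict with "mtx" (3x3 intrinsics, pixels), "R" (3x3) and "t" (3): a world point X has camera coordinates R X + t. Camera axes: x right, y down, z forward; pixel columns grow to the right and rows downward; lengths in m; the calibration is good to about 2 mm. A picture is of the moment at which its call begins. camera_model takes no time and is no camera call.
- ctrl.finish_job(): hands the job in; it is judged then, once.
The state is a dict: "t": time; "q": joint angles; "dq": joint speeds; "effort": joint torques, N m; "tool_pos": TCP position; "tool_rot": TCP orientation; "contact_force": force on the tool from outside, world axes, zero at the start; "wrist_torque": the same for the moment, N m; "opening": finger opening in m; "grip_force": force on a finger pad.
Only numpy, scipy, OpenCV 4.12 (cv2) and the standard library are available. Lean on these libraries where they do the work, as an engineer would, in place of code of your own. Each camera call takes 0.05 s, during which the arm holds its last target. There are 200 camera calls.

## Working session

There is one attempt and no reset: what is moved stays moved. The work goes in short steps, Python scripts to look and compute and a tool call to move; the robot and the scene stay as the last step left them, time stands still between calls to the robot, and variables do not carry over. Pictures are saved under pics/ and viewed, at most 10 in all, crops included, and the job is handed in when it is done.

Besides the shell and the picture viewer there is one more tool, called after "Request:" as a command line: name --argument value ..., lists and objects as JSON in quotes. apply_moves: Moves the arm, as the interface text tells. Its arguments: {"type":"object","properties":{"rows":{"type":"array","items":{"type":"number"}},"grip":{"type":"number"},"grip_force":{"type":"number"}},"required":["rows"]}

```bash
ls; mkdir -p pics
python3 - <<'E'
from station import ctrl
import cv2,numpy as np
for n in("scene","top"):
    im,d=ctrl.get_image(n); cv2.imwrite(f"pics/{n}0.png",im); np.save(f"pics/{n}0.npy",d)
    m=ctrl.camera_model(n); print(n,m["mtx"].round(1).tolist(),(-m["R"].T@m["t"]).round(3),m["R"].round(3).tolist())
o=ctrl.get_obs();print(o["tool_pos"],o["tool_rot"],o["contact_force"],o["opening"],ctrl.tip_extent)
E
```

```text
pics
scene [[463.7, 0.0, 321.3], [0.0, 463.7, 199.1], [0.0, 0.0, 1.0]] [1.251 0.337 1.092] [[-0.408, 0.913, 0.017], [0.724, 0.335, -0.603], [-0.556, -0.234, -0.798]]
top [[449.8, 0.0, 329.0], [0.0, 449.8, 199.0], [0.0, 0.0, 1.0]] [0.319 0.012 1.231] [[-0.018, -1.0, -0.002], [-0.98, 0.018, -0.196], [0.196, -0.002, -0.981]]
[0.27990143 0.55832536 0.30277298] [-7.23364473e-01 -3.05647287e+00  2.82273659e-03] [-0.00341705  0.29715242  0.02878383] 0.08519730435204793 0.0726
```

View pics/scene0.png

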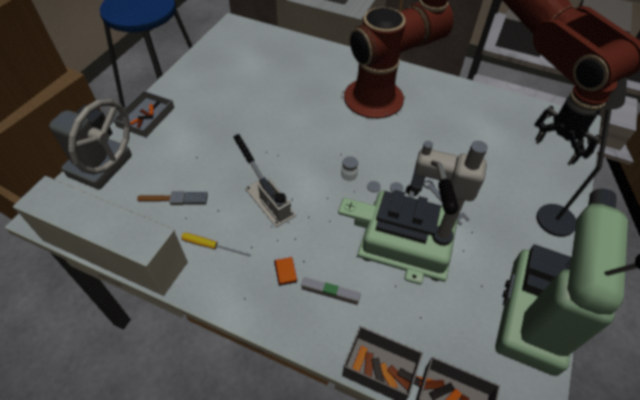

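View pics/top0.png

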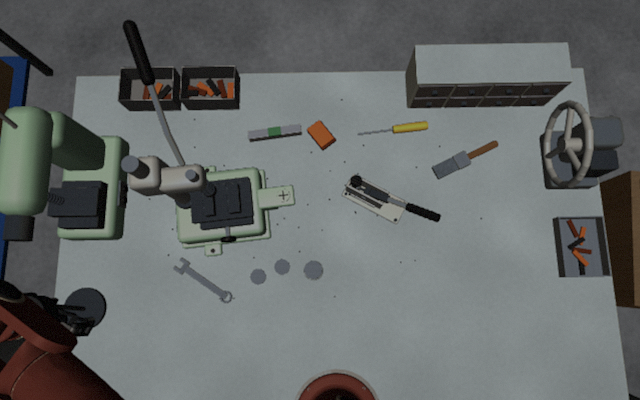

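The scene view shows the jack at (270,200) with its handle end at (238,137), and the ear at (352,207). In the top view the saddle is at (354,182), the grip end at (438,217), and the ear cross at (283,195).

```bash
cat > h.py <<'E'
from station import ctrl
import cv2,numpy as np
def ray(n,u,v,z):
    m=ctrl.camera_model(n);R,t=m["R"],m["t"];c=-R.T@t
    d=R.T@np.linalg.solve(m["mtx"],[u,v,1.]);return c+d*(z-c[2])/d[2]
def proj(n,X):
    m=ctrl.camera_model(n);p=m["mtx"]@(m["R"]@np.array(X,float)+m["t"]);return p[:2]/p[2]
def tri(p):  # dict name->(u,v), least squares
    A=0;b=0
    for n,(u,v) in p.items():
        m=ctrl.camera_model(n);R,t=m["R"],m["t"];c=-R.T@t
        d=R.T@np.linalg.solve(m["mtx"],[u,v,1.]);d/=np.linalg.norm(d);P=np.eye(3)-np.outer(d,d);A=A+P;b=b+P@c
    return np.linalg.solve(A,b)
def crop(im,u0,v0,w,h,s):
    return cv2.resize(im[v0:v0+h,u0:u0+w],None,fx=s,fy=s,interpolation=cv2.INTER_CUBIC)
E
python3 - <<'E'
from h import *
a=cv2.imread("pics/top0.png");b=cv2.imread("pics/scene0.png")
cv2.imwrite("pics/c1.png",np.vstack([crop(a,250,165,200,70,4),np.hstack([crop(b,225,130,100,100,4)[:, :400],crop(b,300,140,100,100,4)])])[:600])
E
```

```text
(no output)
```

View pics/c1.png

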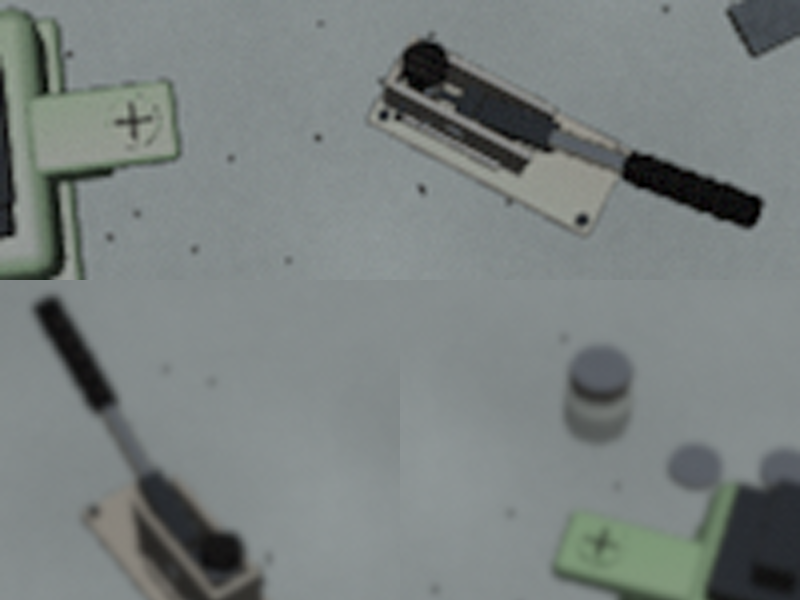

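```bash
cat > m1.py <<'E'
from h import *
T=lambda u,v:(250+u/4-.4,165+v/4-.4)
S=lambda u,v:(225+u/4-.4,130+(v-280)/4-.4)
S2=lambda u,v:(300+(u-400)/4-.4,140+(v-280)/4-.4)
r=lambda x:np.round(x,4)
cap={"top":T(425,62),"scene":S(220,550)};X=tri(cap);print("cap tri",r(X),[r(ray(n,*p,.094)) for n,p in cap.items()])
cr={"top":T(133,121),"scene":S2(600,544)};print("cross tri",r(tri(cr)),[r(ray(n,*p,.113)) for n,p in cr.items()])
for nm,a,b in(("grip end",T(757,212),S(45,305)),("grip start",T(630,165),S(105,400))):print(nm,r(tri({"top":a,"scene":b})))
pl=[r(ray("top",*T(u,v),.008)) for u,v in((590,235),(368,122),(582,219),(383,116))];print("plate",pl)
print("edge ang",[np.degrees(np.arctan2(*(pl[i+1]-pl[i])[1::-1])) for i in(0,2)])
e=[ray("top",*T(u,v),.107) for u,v in((172,82),(40,97),(178,158),(40,175),)]
print("ear",r(e),[np.degrees(np.arctan2(*(e[i]-e[i+1])[1::-1])) for i in(0,2)])
print("jar",r(ray("top",313,269,.062)))
g=ray("top",*T(757,212),.144);c=ray("top",*T(425,62),.094);print("axis ang cap-grip",np.degrees(np.arctan2(*(c-g)[1::-1])))
E
python3 m1.py
```

```text
cap tri [ 0.5957 -0.061   0.093 ] [array([ 0.5954, -0.0609,  0.094 ]), array([ 0.5963, -0.0606,  0.094 ])]
cross tri [0.556  0.1265 0.1122] [array([0.5557, 0.1268, 0.113 ]), array([0.5567, 0.1262, 0.113 ])]
grip end [ 0.485  -0.2565  0.1423]
grip start [ 0.5223 -0.1882  0.1103]
plate [array([ 0.4923, -0.1759,  0.008 ]), array([ 0.5742, -0.0256,  0.008 ]), array([ 0.5035, -0.1709,  0.008 ]), array([ 0.5782, -0.0361,  0.008 ])]
edge ang [np.float64(61.41358388256599), np.float64(61.006782922982666)]
ear [[0.582  0.1025 0.107 ]
 [0.5737 0.187  0.107 ]
 [0.5324 0.0988 0.107 ]
 [0.523  0.1864 0.107 ]] [np.float64(-84.37991476912454), np.float64(-83.88144213008115)]
jar [0.3703 0.0541 0.062 ]
axis ang cap-grip 60.78604697771603
```

```bash
cat >> h.py <<'E'
from scipy.spatial.transform import Rotation as Ro
def go(*wps,meas=None):
    """wps: (x,y,z,yaw_deg|None) targets of the TCP, tool down; prints normalised rows from the measured pose"""
    o=ctrl.get_obs();R=Ro.from_rotvec(o["tool_rot"]);p=np.array(o["tool_pos"]);M=R.as_matrix()
    print("t",round(o["t"],2),"pos",p.round(4),"yaw",round(np.degrees(np.arctan2(M[1,0],M[0,0])),2),"z",M[:,2].round(4),"F",np.round(o["contact_force"],2),"open",round(o["opening"],4))
    for w in wps:
        Rt=Ro.from_euler("z",w[3],degrees=True)*Ro.from_euler("x",180,degrees=True)
        d=M.T@(np.array(w[:3])-p)/.6;r=(R.inv()*Rt).as_rotvec()/(np.pi/2)
        print([round(float(v),4) for v in (*d,*r)])
E
python3 - <<'E'
from h import *
print(ctrl.tip_extent)
go((.28,.25,.30,120),(.45,-.08,.25,61.2),(.5957,-.061,.19,61.2),(.5957,-.061,.19,61.2-180))
E
```

```text
0.0726
t 0.1 pos [0.2799 0.5583 0.3028] yaw 153.37 z [-0.0011 -0.0016 -1.    ] F [-0.    0.3   0.03] open 0.0852
[-0.2305, -0.4593, 0.0054, -0.0012, 0.0002, 0.3708]
[-0.7303, -0.8238, 0.0893, -0.0011, 0.0009, 1.0241]
[-0.9332, -0.6864, 0.189, -0.0011, 0.0009, 1.0241]
[-0.9332, -0.6864, 0.189, -0.0008, -0.0011, -0.9759]
```

Request:
apply_moves --rows '[-0.23,-0.46,0.005,0,0,0.37,-0.23,-0.46,0.005,0,0,0.37,-0.23,-0.46,0.005,0,0,0.37,-0.23,-0.46,0.005,0,0,0.37,-0.23,-0.46,0.005,0,0,0.37,-0.23,-0.46,0.005,0,0,0.37,-0.23,-0.46,0.005,0,0,0.37,-0.23,-0.46,0.005,0,0,0.37,-0.23,-0.46,0.005,0,0,0.37,-0.23,-0.46,0.005,0,0,0.37]' --grip 0

```text
t: 1.1
tool_pos: [0.2798, 0.2511, 0.3009]
tool_rot: [-1.567, -2.722, 0.001]
contact_force: [-0.2, 0.7, -0.1]
opening: 0.0002
grip_force: 0.0
```

Run:
```python
from h import *
print(ctrl.tip_extent)
go((.45,-.08,.25,61.2),(.5957,-.061,.19,61.2))
```

```text
0.0726
t 1.1 pos [0.2798 0.2511 0.3009] yaw 120.16 z [-8.e-04 -0.e+00 -1.e+00] F [-0.16  0.65 -0.1 ] open 0.0002
[-0.6197, -0.0318, 0.0846, -0.0005, 0.0, 0.6551]
[-0.7143, 0.1941, 0.1844, -0.0005, 0.0, 0.6551]
```

Request:
apply_moves --rows '[-0.62,-0.032,0.085,0,0,0.655,-0.62,-0.032,0.085,0,0,0.655,-0.62,-0.032,0.085,0,0,0.655,-0.62,-0.032,0.085,0,0,0.655,-0.62,-0.032,0.085,0,0,0.655,-0.62,-0.032,0.085,0,0,0.655,-0.62,-0.032,0.085,0,0,0.655,-0.62,-0.032,0.085,0,0,0.655,-0.62,-0.032,0.085,0,0,0.655,-0.714,0.194,0.184,0,0,0.655,-0.714,0.194,0.184,0,0,0.655,-0.714,0.194,0.184,0,0,0.655,-0.714,0.194,0.184,0,0,0.655,-0.714,0.194,0.184,0,0,0.655,-0.714,0.194,0.184,0,0,0.655,-0.714,0.194,0.184,0,0,0.655]'

```text
t: 2.7
tool_pos: [0.5948, -0.0619, 0.1921]
tool_rot: [2.704, 1.597, 0.002]
contact_force: [-0.9, 0.3, -0.4]
opening: -0.0003
grip_force: 0.0
```

Run:
```python
from h import *
go((.5957,-.061,.172,61.2),(.5957,-.061,.16,61.2))
im,_=ctrl.get_image("scene");print(proj("scene",(.5957,-.061,.1)))
cv2.imwrite("pics/s1.png",crop(im,200,110,140,120,5))
```

```text
t 2.7 pos [ 0.5948 -0.0619  0.1921] yaw 61.15 z [ 2.e-03 -5.e-04 -1.e+00] F [-0.9   0.29 -0.36] open -0.0003
[0.002, 0.0006, 0.0334, 0.0012, -0.0003, -0.0005]
[0.002, 0.0005, 0.0534, 0.0012, -0.0003, -0.0005]
[279.44052584 195.52078479]
```

View pics/s1.png

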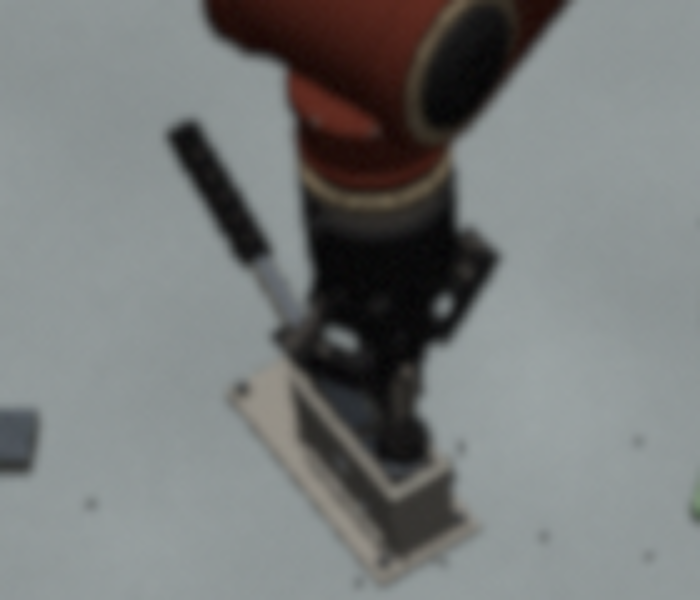

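The closed fingers at crop (405,390) stand right over the cap at (405,440). I'll press in small steps.

Request:
apply_moves --rows '[0.002,0,0.015,0.001,0,0,0.002,0,0.03,0.001,0,0,0.002,0,0.036,0.001,0,0,0.002,0,0.038,0.001,0,0,0.002,0,0.04,0.001,0,0,0.002,0,0.042,0.001,0,0,0.002,0,0.044,0.001,0,0,0.002,0,0.044,0.001,0,0]'

```text
t: 3.55
tool_pos: [0.5959, -0.0613, 0.1644]
tool_rot: [-2.704, -1.597, 0.001]
contact_force: [-2.7, 0.3, 5.0]
opening: -0.0002
grip_force: 2.2
```

Request:
apply_moves --rows '[0,0,0.002,0,0,0,0,0,0.004,0,0,0,0,0,0.006,0,0,0,0,0,0.006,0,0,0]'

```text
t: 3.95
tool_pos: [0.5959, -0.0613, 0.1606]
tool_rot: [-2.704, -1.597, 0.001]
contact_force: [-2.1, -0.2, 4.6]
opening: -0.0004
grip_force: 2.4
```

Request:
apply_moves --rows '[0,0,0.001,0,0,0,0,0,0.002,0,0,0,0,0,0.002,0,0,0]'

```text
t: 4.25
tool_pos: [0.596, -0.0613, 0.1605]
tool_rot: [-2.704, -1.597, 0.001]
contact_force: [-5.3, -0.1, 10.3]
opening: -0.0001
grip_force: 4.9
```

Request:
apply_moves --rows '[0,0,0.001,0,0,0,0,0,0.001,0,0,0]'

```text
t: 4.45
tool_pos: [0.5961, -0.0613, 0.1604]
tool_rot: [-2.704, -1.597, 0.001]
contact_force: [-6.1, 0.4, 11.8]
opening: -0.0002
grip_force: 6.2
```

Request:
apply_moves --rows '[0,0,0.003,0,0,0,0,0,0.005,0,0,0,0,0,0.005,0,0,0]'

```text
t: 4.75
tool_pos: [0.5967, -0.0614, 0.1603]
tool_rot: [-2.705, -1.597, 0.001]
contact_force: [-13.0, 0.7, 25.1]
opening: 0.0002
grip_force: 12.2
```

Request:
apply_moves --rows '[0,0,-0.03,0,0,0,0,0,-0.1,0,0,0,0,0,-0.13,0,0,0,0,0,-0.13,0,0,0]' --grip 1

```text
t: 5.15
tool_pos: [0.5978, -0.0617, 0.2372]
tool_rot: [2.702, 1.595, 0.008]
contact_force: [0.3, -0.2, 0.8]
opening: 0.0581
grip_force: 0.0
```

Run:
```python
from h import *
c=np.array([.5957,-.061]);a=np.radians(61.2);g=c-.065*np.array([np.cos(a),np.sin(a)]);print(g)
go((*g,.235,61.2),(*g,.116,61.2))
```

```text
[ 0.56438601 -0.11795993]
t 5.15 pos [ 0.5978 -0.0617  0.2372] yaw 61.12 z [ 6.3e-03 -7.0e-04 -1.0e+00] F [ 0.33 -0.21  0.84] open 0.0581
[-0.109, -0.0034, 0.0033, 0.0037, -0.0015, -0.0009]
[-0.1095, -0.0046, 0.2017, 0.0037, -0.0015, -0.0009]
```

Request:
apply_moves --rows '[-0.109,-0.004,0,0.004,-0.0015,0,-0.109,-0.004,0,0.004,-0.0015,0,-0.109,-0.004,0,0.004,-0.0015,0,-0.109,-0.004,0,0.004,-0.0015,0,-0.109,-0.004,0,0.004,-0.0015,0]'

```text
t: 5.65
tool_pos: [0.5623, -0.1167, 0.2328]
tool_rot: [-2.699, -1.595, 0.01]
contact_force: [0.1, -0.2, 0.7]
opening: 0.0855
grip_force: 0.0
```

Run:
```python
from h import *
go((.5644,-.118,.116,61.2))
a,_=ctrl.get_image("top");b,_=ctrl.get_image("scene")
cv2.imwrite("pics/c2.png",np.hstack([crop(a,330,155,120,85,3),crop(b,210,110,110,85*1,3)]))
```

```text
t 5.65 pos [ 0.5623 -0.1167  0.2328] yaw 61.15 z [-0.0087  0.0025 -1.    ] F [ 0.14 -0.24  0.68] open 0.0855
[0.0002, 0.0058, 0.1947, -0.0056, 0.0013, -0.0006]
```

View pics/c2.png

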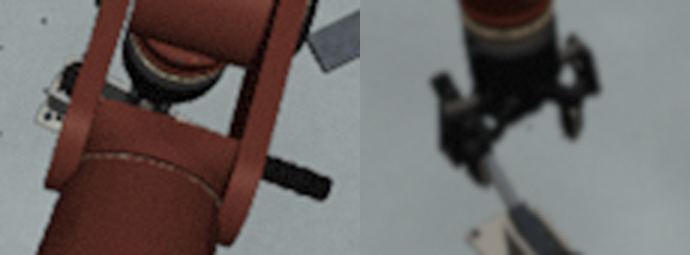

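The arm hides most of the jack in the top view. The scene crop shows the open fingers, at (450,110) and (575,90), straddling the handle tube. I'll descend and grasp.

Request:
apply_moves --rows '[0,0.006,0.06,-0.0056,0.001,0,0,0.006,0.12,-0.0056,0.001,0,0,0.006,0.16,-0.0056,0.001,0,0,0.006,0.18,-0.0056,0.001,0,0,0.006,0.194,-0.0056,0.001,0,0,0.006,0.194,-0.0056,0.001,0,0,0.006,0.194,-0.0056,0.001,0]'

```text
t: 6.45
tool_pos: [0.5653, -0.1191, 0.1187]
tool_rot: [2.703, 1.596, 0.002]
contact_force: [0.6, -0.3, -0.7]
opening: 0.0853
grip_force: 0.0
```

Run:
```python
from h import *
go((.5644,-.118,.116,61.2))
```

```text
t 6.45 pos [ 0.5653 -0.1191  0.1187] yaw 61.13 z [ 0.0026 -0.0019 -1.    ] F [ 0.57 -0.26 -0.66] open 0.0853
[0.0009, -0.0023, 0.0044, 0.0021, 0.0002, -0.0008]
```

Request:
apply_moves --rows '[0.001,-0.002,0.004,0.002,0,0,0.001,-0.002,0.004,0.002,0,0,0.001,-0.002,0.004,0.002,0,0,0.001,-0.002,0.004,0.002,0,0,0.001,-0.002,0.004,0.002,0,0,0.001,-0.002,0.004,0.002,0,0,0.001,-0.002,0.004,0.002,0,0,0.001,-0.002,0.004,0.002,0,0]' --grip 0 --grip_force 60

```text
t: 7.25
tool_pos: [0.5638, -0.1179, 0.1156]
tool_rot: [-2.704, -1.597, 0.003]
contact_force: [-3.0, 0.9, 4.7]
opening: 0.0389
grip_force: 65.1
```

Run:
```python
from h import *
a=np.radians(95.9);u=np.array([np.cos(a),np.sin(a)]);L=np.array([.5557,.1267])
g=L-.065*u; f=L-.165*u; print(g,f)
go((*f,.131,95.9),(*g,.117,95.9))
```

```text
[0.56238151 0.06204432] [ 0.57266077 -0.03742596]
t 7.25 pos [ 0.5638 -0.1179  0.1156] yaw 61.12 z [-2.1e-03  3.0e-04 -1.0e+00] F [-3.03  0.85  4.72] open 0.0389
[0.1246, -0.0519, -0.0256, -0.0014, 0.0001, -0.3864]
[0.2615, -0.1469, -0.0022, -0.0014, 0.0001, -0.3864]
```

Request:
apply_moves --rows '[0,0,-0.012,0,0,0,0,0,-0.025,0,0,0,0.02,-0.008,-0.026,0,0,-0.06,0.04,-0.017,-0.026,0,0,-0.12,0.06,-0.025,-0.026,0,0,-0.18,0.08,-0.033,-0.026,0,0,-0.24,0.1,-0.042,-0.026,0,0,-0.3,0.115,-0.048,-0.026,0,0,-0.36,0.125,-0.052,-0.026,0,0,-0.386,0.125,-0.052,-0.026,0,0,-0.386,0.125,-0.052,-0.026,0,0,-0.386,0.125,-0.052,-0.026,0,0,-0.386]'

```text
t: 8.45
tool_pos: [0.5724, -0.0376, 0.1303]
tool_rot: [-2.105, -2.329, 0.003]
contact_force: [-0.5, 0.1, -9.0]
opening: 0.039
grip_force: 63.3
```

Run:
```python
from h import *
g=(.5624,.062)
go((.5727,-.0374,.131,95.9),(*g,.116,95.9))
a,_=ctrl.get_image("top");b,_=ctrl.get_image("scene")
cv2.imwrite("pics/c3.png",np.vstack([crop(a,270,165,160,70,5),crop(b,220,140,160,50,1)[:0].repeat(5,1),crop(b,240,150,160,50,5)]))
```

```text
t 8.45 pos [ 0.5724 -0.0376  0.1303] yaw 95.79 z [-2.6e-03  1.0e-04 -1.0e+00] F [-0.53  0.14 -8.99] open 0.039
[0.0003, 0.0005, -0.0011, -0.0016, -0.0003, -0.0013]
[0.1668, 0.0002, 0.0239, -0.0016, -0.0003, -0.0013]
```

View pics/c3.png

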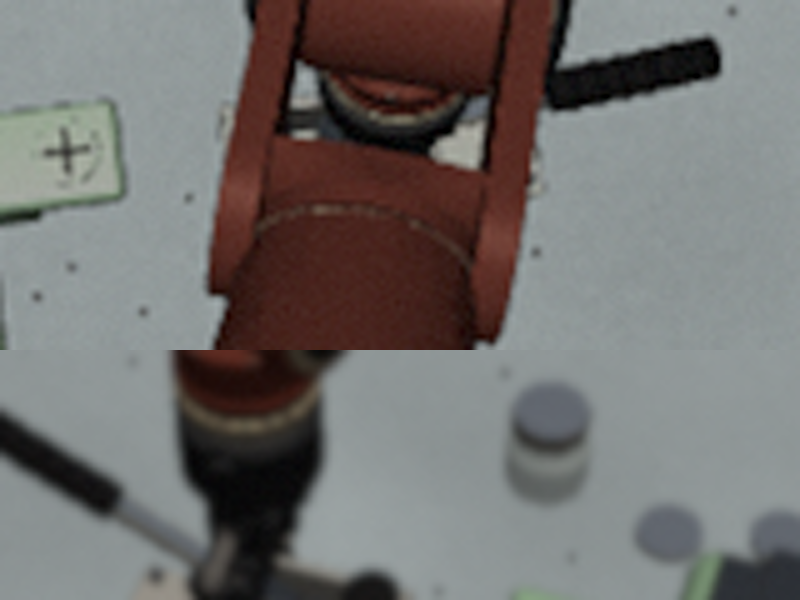

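The jack hangs level in the gripper, with the cap at scene px ≈ (313,197). I'll check the cap position relative to the TCP.

Run:
```python
from h import *
b,_=ctrl.get_image("scene")
cv2.imwrite("pics/x.png",b)
s=b[185:212,300:335].max(2); print(s[::1,::2])
e=np.array([.5724,-.0376])+.065*np.array([np.cos(np.radians(95.8)),np.sin(np.radians(95.8))])
print("expect",e,proj("scene",(*e,.1025)),ray("scene",313.2,196.6,.1025))
```

```text
[[136 160 162 163 162 160 161 160 159 157 158 156 157 155 153 153 153 152]
 [144 159 162 163 162 161 161 160 158 158 158 156 156 156 154 152 152 152]
 [152 160 161 164 162 161 162 161 158 158 158 158 157 156 155 152 153 152]
 [156 160 162 163 163 162 161 161 159 157 158 157 157 155 155 153 152 152]
 [157 160 162 162 163 161 161 161 160 159 158 157 157 156 155 154 152 153]
 [155 161 161 162 162 161 161 161 161 158 158 157 156 156 155 152 152 152]
 [150 157 159 162 162 160 160 160 161 159 158 158 157 157 154 152 152 152]
 [142 150 155 158 158 160 156 152 155 158 159 158 158 155 154 152 152 151]
 [123 134 145 152 153 152 136 129 139 153 159 159 157 156 154 154 151 152]
 [ 92 109 127 137 143 129 100  86 104 138 157 158 156 155 155 154 153 152]
 [ 63  76  95 112 121  92  58  44  63 111 151 157 156 155 154 155 154 152]
 [ 52  55  65  80  87  53  29  25  34  78 142 155 155 152 152 155 154 153]
 [ 51  51  52  55  55  33  23  25  25  54 128 149 154 147 143 153 154 153]
 [ 49  49  50  50  40  23  24  25  23  42 113 142 154 144 140 153 153 153]
 [ 44  49  49  49  35  22  26  22  23  37 108 135 
[... 319 characters left out ...]
 154]
 [103 114 110  99  90  78  34  20  37 106 100 110 154 155 154 154 153 154]
 [ 76  95 108 113 111 103  67  47  55 118  90 110 154 155 154 153 153 153]
 [ 56  66  82  98 110 116 100  84  84 123  78 107 152 155 153 153 153 152]
 [ 53  52  57  70  85 101 109 107 110 119  68 102 148 154 154 154 153 151]
 [ 59  51  52  53  59  72  88 101 115 108  58  94 142 153 154 154 153 152]
 [ 66  54  50  51  50  53  63  75  91  86  54  92 135 151 154 154 153 152]
 [ 63  54  51  52  51  51  54  55  64  62  55  99 133 151 153 153 153 153]
 [ 54  52  51  50  50  50  49  51  51  52  58 109 132 152 153 152 152 153]]
expect [0.56583134 0.02706725] [313.78812514 197.88979915] [0.56254042 0.02381749 0.1025    ]
```

The cap sits within 1 mm of where I expected it. Lower to about 1 mm above the bench, then slide in.

Request:
apply_moves --rows '[0,0,0.012,-0.0015,0,-0.001,0,0,0.0222,-0.0015,0,-0.001,0,0,0.0222,-0.0015,0,-0.001,0,0,0.0222,-0.0015,0,-0.001]'

```text
t: 9.0
tool_pos: [0.5721, -0.0371, 0.1166]
tool_rot: [-2.102, -2.332, 0.0]
contact_force: [-0.8, 0.4, -10.4]
opening: 0.0391
grip_force: 63.2
```

Run:
```python
from h import *
go((.5624,.062,.117,95.9))
```

```text
t 9.0 pos [ 0.5721 -0.0371  0.1166] yaw 95.94 z [-1.3e-03  9.0e-04 -1.0e+00] F [ -0.76   0.38 -10.39] open 0.0391
[0.1659, 0.001, -0.0006, -0.0008, -0.0006, 0.0005]
```

Request:
apply_moves --rows '[0.02,0,0,0,0,0,0.04,0,0,0,0,0,0.06,0,0,0,0,0,0.08,0,0,0,0,0,0.1,0.001,0,0,0,0,0.12,0.001,0,0,0,0,0.14,0.001,0,0,0,0,0.155,0.001,0,0,0,0,0.166,0.001,0,0,0,0,0.166,0.001,0,0,0,0,0.166,0.001,0,0,0,0]'

```text
t: 10.1
tool_pos: [0.5629, 0.0619, 0.1173]
tool_rot: [2.103, 2.334, 0.0]
contact_force: [-0.2, -0.9, -8.7]
opening: 0.0394
grip_force: 63.3
```

Run:
```python
from h import *
go((.5624,.062,.1155,95.9))
a,_=ctrl.get_image("top");b,_=ctrl.get_image("scene")
cv2.imwrite("pics/c4.png",np.vstack([crop(a,250,165,150,65,5),crop(b,260,160,150,55,5)]))
```

```text
t 10.1 pos [0.5629 0.0619 0.1173] yaw 95.96 z [ 2.e-04  1.e-04 -1.e+00] F [-0.21 -0.92 -8.72] open 0.0394
[0.0003, -0.0007, 0.0029, 0.0001, -0.0001, 0.0007]
```

View pics/c4.png

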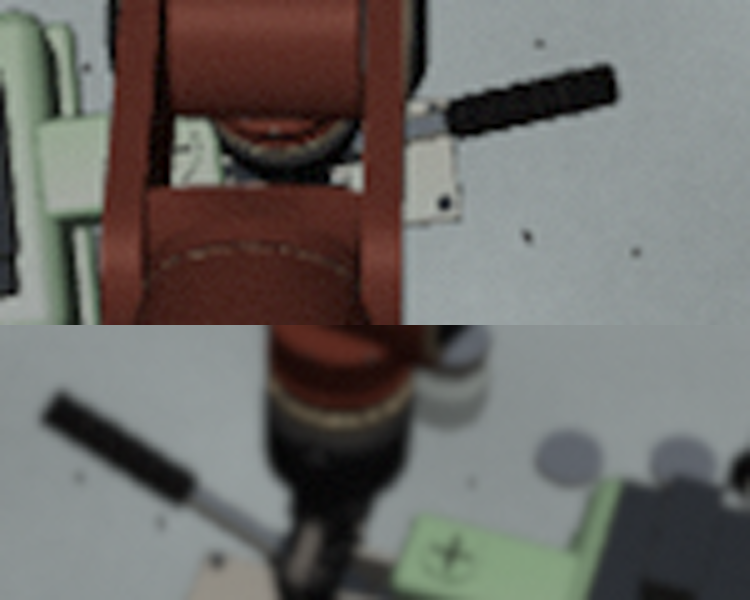

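The jack is under the ear, and the plate shows at top crop (430,165). Set it down and release.

Request:
apply_moves --rows '[0,-0.001,0.0015,0,0,0,0,-0.001,0.003,0,0,0,0,-0.001,0.003,0,0,0]'

```text
t: 10.5
tool_pos: [0.5623, 0.0616, 0.1157]
tool_rot: [-2.103, -2.333, -0.0]
contact_force: [-1.1, -0.9, -6.4]
opening: 0.0387
grip_force: 63.4
```

Request:
apply_moves --rows '[0,0,0,0,0,0,0,0,0,0,0,0,0,0,0,0,0,0,0,0,0,0,0,0,0,0,0,0,0,0,0,0,0,0,0,0]' --grip 1

```text
t: 11.1
tool_pos: [0.5623, 0.062, 0.1156]
tool_rot: [-2.103, -2.334, -0.001]
contact_force: [-0.2, -0.9, -0.1]
opening: 0.0854
grip_force: 0.0
```

Request:
apply_moves --rows '[0,0,-0.05,0,0,0,0,0,-0.1,0,0,0,0,0,-0.15,0,0,0,-0.12,0,-0.2,0,0,0,-0.22,0,-0.2,0,0,0,-0.22,0,-0.2,0,0,0,-0.22,0,-0.2,0,0,0]' --grip 0

```text
t: 11.8
tool_pos: [0.5766, -0.0733, 0.2367]
tool_rot: [2.107, 2.327, 0.001]
contact_force: [-0.3, 0.8, 0.1]
opening: 0.0002
grip_force: 0.0
```

Run:
```python
from h import *
go((.5624,.062,.1155,95.9))
a,_=ctrl.get_image("top");b,_=ctrl.get_image("scene")
cv2.imwrite("pics/top5.png",a);cv2.imwrite("pics/scene5.png",b)
cv2.imwrite("pics/c5.png",np.vstack([crop(a,250,165,150,65,5),crop(b,260,160,150,55,5)]))
```

```text
t 11.8 pos [ 0.5766 -0.0733  0.2367] yaw 95.67 z [ 0.0025 -0.0012 -1.    ] F [-0.28  0.84  0.14] open 0.0002
[0.227, -0.0017, 0.2017, 0.0015, 0.0009, -0.0025]
```

View pics/c5.png

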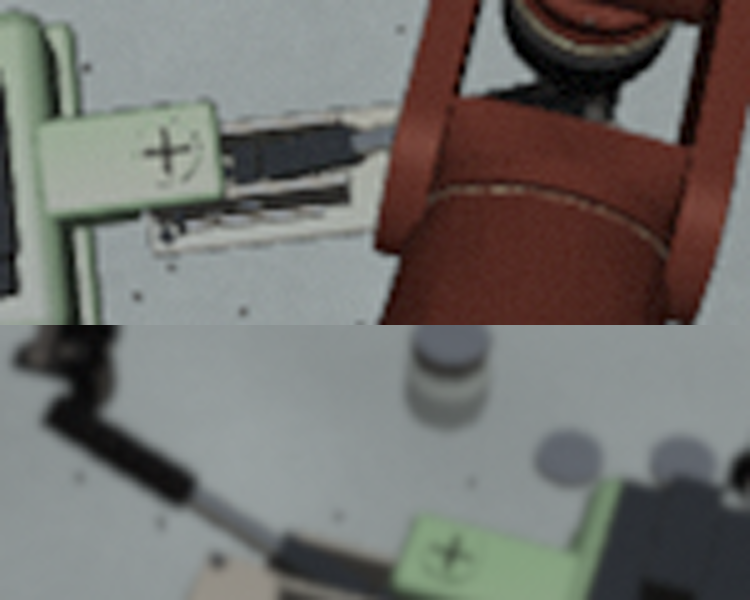

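Run:
```python
from h import *
T=lambda u,v:(250+u/5-.4,165+v/5-.4)
a=np.radians(95.9);u=np.array([np.cos(a),np.sin(a)]);v=np.array([-u[1],u[0]])
c=ray("top",*T(153,255),.008);d=ray("top",*T(378,231),.008)
e=ray("top",*T(268,129),.008)
print("edge ang",np.degrees(np.arctan2(*(c-d)[1::-1])))
s=c[:2]-(.0675-.045)*u-.035*v;print("saddle from corner",s)
print("cross",ray("top",*T(167,153),.113))
print("from tool",np.array([.5623,.062])+.065*u)
def G(x,z):return (*(s+(x-.045)*u),z)
o=.0088
for al in(.5,-.085):
    x=o-.17*np.cos(al);z=.042+.17*np.sin(al);print("grip",al,G(x,z),proj("top",G(x,z)),proj("scene",G(x,z)))
```

```text
edge ang 95.13986646805083
saddle from corner [0.55674149 0.12595691]
cross [0.554748   0.12642915 0.113     ]
from tool [0.55561849 0.12665568]
grip 0.5 (np.float64(0.5757980984680239), np.float64(-0.05845008536406948), np.float64(0.12350234156271453)) [355.78076719 184.89464468] [283.21950684 185.13570005]
grip -0.085 (np.float64(0.5778742208319609), np.float64(-0.07854030619753691), np.float64(0.027567393923589277)) [361.10216927 191.97158564] [278.21508904 204.45639272]
```

```bash
cat > pump.py <<'E'
from h import *
a=np.radians(95.7);u=np.array([np.cos(a),np.sin(a)]);s=np.array([.556,.1264])
def P(al,dz=0):
    return (*(s+(.0088-.17*np.cos(al)-.045)*u),.042+.17*np.sin(al)+.011*np.cos(al)+.0726+dz,95.7)
if __name__=="__main__":
    go(P(.5,.02),P(.5,.006),*[P(x) for x in(.4,.3,.2,.1,0,-.085)],P(-.085,-.003))
E
python3 pump.py
```

```text
t 11.9 pos [ 0.5758 -0.0699  0.2352] yaw 95.85 z [-1.0e-04  1.2e-03 -1.0e+00] F [-0.01  0.47  0.38] open -0.0001
[0.0199, -0.0003, 0.0158, -0.0, -0.0008, 0.0017]
[0.0199, -0.0003, 0.0392, -0.0, -0.0008, 0.0017]
[0.0075, -0.0003, 0.0739, -0.0, -0.0008, 0.0017]
[-0.0022, -0.0003, 0.0998, -0.0, -0.0008, 0.0017]
[-0.0093, -0.0004, 0.1268, -0.0, -0.0008, 0.0017]
[-0.0135, -0.0004, 0.1545, -0.0, -0.0008, 0.0017]
[-0.015, -0.0004, 0.1827, -0.0, -0.0008, 0.0017]
[-0.014, -0.0004, 0.2069, -0.0, -0.0008, 0.0017]
[-0.014, -0.0004, 0.2119, -0.0, -0.0008, 0.0017]
```

Request:
apply_moves --rows '[0.02,0,0.016,0,0,0.002,0.02,0,0.039,0,0,0.002,0.014,0,0.056,0,0,0.002,0.008,0,0.074,0,0,0.002,0.003,0,0.087,0,0,0.002,-0.002,0,0.1,0,0,0.002,-0.006,0,0.113,0,0,0.002,-0.009,0,0.127,0,0,0.002]'

```text
t: 12.7
tool_pos: [0.5764, -0.075, 0.1591]
tool_rot: [-2.106, -2.329, -0.0]
contact_force: [-3.7, 2.1, 6.1]
opening: -0.0002
grip_force: 3.1
```

```bash
cat >> pump.py <<'E'
    a_,_=ctrl.get_image("top");b,_=ctrl.get_image("scene")
    cv2.imwrite("pics/c6.png",np.vstack([crop(a_,250,165,150,65,5),crop(b,260,160,150,55,5)]))
E
python3 pump.py
```

```text
t 12.7 pos [ 0.5764 -0.075   0.1591] yaw 95.76 z [-7.e-04  9.e-04 -1.e+00] F [-3.7   2.1   6.05] open -0.0002
[0.0285, -0.0005, -0.111, -0.0004, -0.0006, 0.0006]
[0.0284, -0.0005, -0.0877, -0.0004, -0.0006, 0.0006]
[0.0161, -0.0005, -0.053, -0.0004, -0.0006, 0.0006]
[0.0063, -0.0005, -0.027, -0.0004, -0.0006, 0.0006]
[-0.0007, -0.0005, -0.0001, -0.0004, -0.0006, 0.0006]
[-0.0049, -0.0005, 0.0277, -0.0004, -0.0006, 0.0006]
[-0.0064, -0.0004, 0.0559, -0.0004, -0.0006, 0.0006]
[-0.0054, -0.0004, 0.08, -0.0004, -0.0006, 0.0006]
[-0.0054, -0.0004, 0.085, -0.0004, -0.0006, 0.0006]
```

View pics/c6.png

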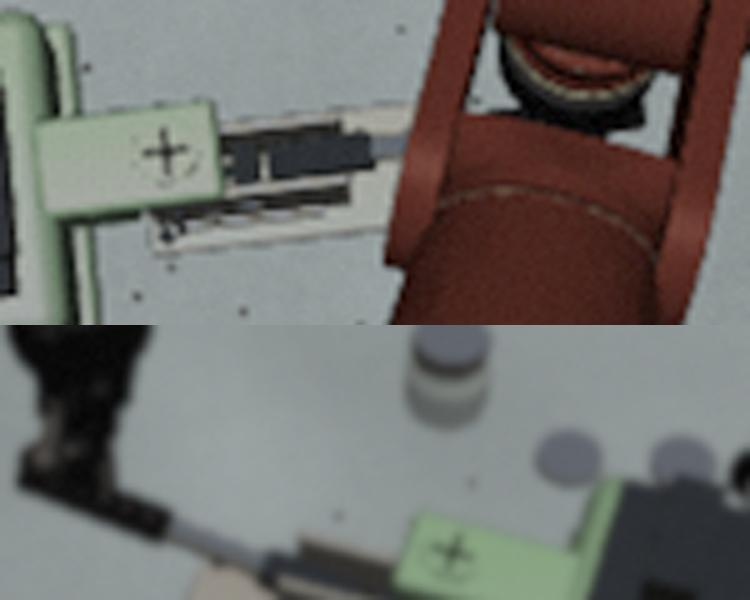

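The handle follows the fingertips, at scene crop (95,485), and the jack has not moved. I'll finish the first downstroke.

Request:
apply_moves --rows '[-0.003,0,0.014,0,0,0,-0.005,0,0.028,0,0,0,-0.006,0,0.042,0,0,0,-0.006,0,0.056,0,0,0,-0.006,0,0.068,0,0,0,-0.005,0,0.08,0,0,0,-0.005,0,0.08,0,0,0,-0.005,0,0.083,0,0,0,-0.005,0,0.083,0,0,0]'

```text
t: 13.7
tool_pos: [0.5783, -0.0795, 0.1114]
tool_rot: [2.103, 2.327, 0.0]
contact_force: [-1.9, -4.5, 7.2]
opening: 0.0
grip_force: 3.5
```

```bash
python3 pump.py|head -1; python3 -c "
from pump import *;print(P(-.085))"
```

```text
t 13.7 pos [ 0.5783 -0.0795  0.1114] yaw 95.78 z [ 0.0041 -0.0035 -1.    ] F [-1.9  -4.53  7.21] open 0.0
(np.float64(0.576418774370901), np.float64(-0.07816973786170714), np.float64(0.11112768034311446), 95.7)
```

Request:
apply_moves --rows '[0,0,0.002,0,0,0,0,0,0.004,0,0,0,0,0,0.004,0,0,0]'

```text
t: 14.1
tool_pos: [0.5786, -0.0796, 0.1104]
tool_rot: [2.103, 2.327, 0.0]
contact_force: [-3.9, -3.1, 12.4]
opening: 0.0002
grip_force: 6.6
```

Request:
apply_moves --rows '[0,0,0.001,0,0,0,0,0,0.002,0,0,0,0,0,0.002,0,0,0]'

```text
t: 14.4
tool_pos: [0.5787, -0.0795, 0.1099]
tool_rot: [2.103, 2.327, 0.0]
contact_force: [-5.8, -3.3, 16.9]
opening: 0.0002
grip_force: 8.5
```

Request:
apply_moves --rows '[0,0,-0.02,0,0,0,0,0,-0.04,0,0,0,0.001,0,-0.06,0,0,0,0.004,0,-0.08,0,0,0,0.008,0,-0.1,0,0,0,0.013,0,-0.12,0,0,0,0.019,0,-0.14,0,0,0,0.028,0,-0.16,0,0,0,0.034,0,-0.18,0,0,0,0.034,0,-0.2,0,0,0,0.034,0,-0.2,0,0,0]'

```text
t: 15.5
tool_pos: [0.5757, -0.0576, 0.2284]
tool_rot: [2.104, 2.328, 0.004]
contact_force: [0.7, -0.9, 0.3]
opening: -0.0
grip_force: 0.0
```

```bash
python3 pump.py
python3 - <<'E'
from h import *
b=cv2.imread("pics/c6.png"); a0=cv2.imread("pics/top5.png")
# cross / handle positions
a,_=ctrl.get_image("top");s,_=ctrl.get_image("scene")
g0=cv2.imread("pics/scene5.png")[185:230,335:400];t0=a0[178:212,256:300]
for n,im,t,o in(("scene",s,g0,(335,185)),("top",a,t0,(256,178))):
    r=cv2.matchTemplate(im,t,cv2.TM_CCOEFF_NORMED);_,v,_,l=cv2.minMaxLoc(r);print(n,v,l,o)
E
```

```text
t 15.5 pos [ 0.5757 -0.0576  0.2284] yaw 95.79 z [ 4.1e-03 -5.0e-04 -1.0e+00] F [ 0.73 -0.89  0.31] open -0.0
[-0.0005, -0.0023, 0.0044, 0.0025, 0.0006, 0.001]
[-0.0005, -0.0024, 0.0278, 0.0025, 0.0006, 0.001]
[-0.0128, -0.0025, 0.0625, 0.0025, 0.0006, 0.001]
[-0.0225, -0.0027, 0.0885, 0.0025, 0.0006, 0.001]
[-0.0295, -0.0028, 0.1155, 0.0025, 0.0006, 0.001]
[-0.0337, -0.0029, 0.1432, 0.0025, 0.0006, 0.001]
[-0.0351, -0.003, 0.1714, 0.0025, 0.0006, 0.001]
[-0.034, -0.0031, 0.1955, 0.0025, 0.0006, 0.001]
[-0.034, -0.0031, 0.2005, 0.0025, 0.0006, 0.001]
scene 0.9923380017280579 (336, 185) (335, 185)
top 0.9585525989532471 (255, 178) (256, 178)
```

Request:
apply_moves --rows '[0,-0.002,0.015,0.002,0,0.001,0,-0.002,0.028,0.002,0,0.001,-0.006,-0.002,0.045,0.002,0,0.001,-0.013,-0.002,0.062,0.002,0,0.001,-0.018,-0.002,0.075,0.002,0,0.001,-0.022,-0.003,0.088,0.002,0,0.001,-0.026,-0.003,0.1,0.002,0,0.001,-0.029,-0.003,0.115,0.002,0,0.001,-0.032,-0.003,0.129,0.002,0,0.001,-0.034,-0.003,0.143,0.002,0,0.001,-0.035,-0.003,0.157,0.002,0,0.001,-0.035,-0.003,0.171,0.002,0,0.001,-0.035,-0.003,0.183,0.002,0,0.001,-0.034,-0.003,0.195,0.002,0,0.001,-0.034,-0.003,0.198,0.002,0,0.001,-0.034,-0.003,0.201,0.002,0,0.001,-0.034,-0.003,0.201,0.002,0,0.001]'

```text
t: 17.4
tool_pos: [0.5764, -0.08, 0.1091]
tool_rot: [2.108, 2.328, -0.006]
contact_force: [-9.0, -3.5, 22.4]
opening: -0.0001
grip_force: 11.7
```

Request:
apply_moves --rows '[0,0,0.002,0,0,0,0,0,0.004,0,0,0,0,0,0.004,0,0,0]'

```text
t: 17.7
tool_pos: [0.5766, -0.08, 0.1082]
tool_rot: [2.108, 2.329, -0.006]
contact_force: [-13.5, -1.5, 31.0]
opening: 0.0001
grip_force: 15.7
```

```bash
python3 pump.py|head -1
python3 - <<'E'
from h import *
a0=cv2.imread("pics/top5.png");s0=cv2.imread("pics/scene5.png")
a,_=ctrl.get_image("top");s,_=ctrl.get_image("scene")
cv2.imwrite("pics/top7.png",a);cv2.imwrite("pics/scene7.png",s)
for n,im,ref,(x,y,w,h) in(("scene",s,s0,(338,196,24,20)),("top",a,a0,(270,183,26,24)),("scene jar",s,s0,(338,152,24,30)),("top hole",a,a0,(279,203,30,16))):
    r=cv2.matchTemplate(cv2.resize(im,None,fx=8,fy=8,interpolation=2),cv2.resize(ref,None,fx=8,fy=8,interpolation=2)[y*8:(y+h)*8,x*8:(x+w)*8],cv2.TM_CCOEFF_NORMED);_,v,_,l=cv2.minMaxLoc(r);print(n,round(v,3),l[0]/8-x,l[1]/8-y)
L=np.array([.556,.1264]);p0=proj("scene",(*L,.113));q0=proj("top",(*L,.113))
for rise in(.012,.015,.018):
    X=(L[0]-.0005*0,L[1]+rise/.26*.105,.113+rise);print(rise,proj("scene",X)-p0,proj("top",X)-q0)
cv2.imwrite("pics/c7.png",np.vstack([crop(a,250,165,150,65,5),crop(s,260,160,150,55,5)]))
E
```

```text
t 17.7 pos [ 0.5766 -0.08    0.1082] yaw 95.71 z [-0.0023 -0.0035 -1.    ] F [-13.54  -1.5   31.01] open 0.0001
scene 0.975 2.875 -2.625
top 0.941 -3.25 -0.75
scene jar 0.999 0.0 0.0
top hole 0.963 -0.125 -0.125
0.012 [ 2.03199224 -2.10127412] [-2.41359954 -0.9456001 ]
0.015 [ 2.54563742 -2.63243231] [-3.02487596 -1.18508599]
0.018 [ 3.06157164 -3.16595759] [-3.63935248 -1.42582562]
```

View pics/c7.png

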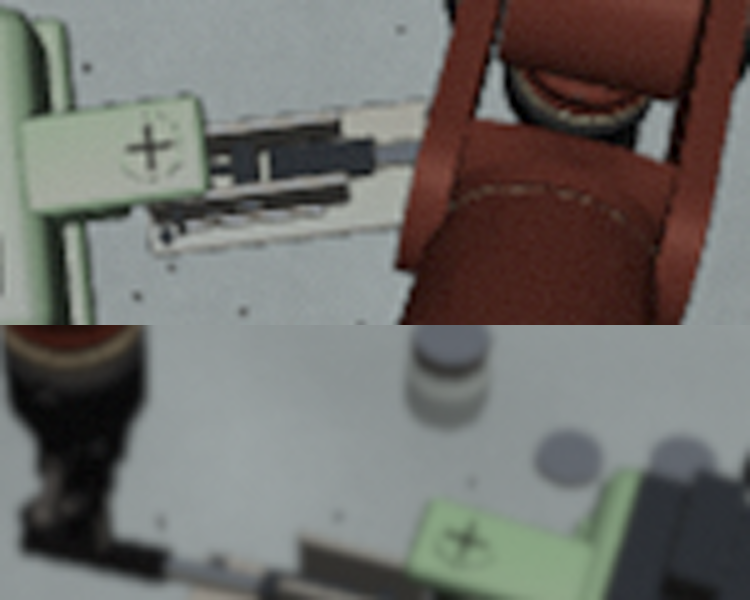

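The cross moved to scene crop (465,540), which puts the ear about 15–16 mm up and the feet about 11 mm clear. The handle is on its stop and the jack has not shifted. I'll ease the push slightly, staying well above the holding force, and hand in.

Request:
apply_moves --rows '[0,0,-0.003,0,0,0,0,0,-0.003,0,0,0,0,0,-0.003,0,0,0,0,0,-0.003,0,0,0]'

```text
t: 18.3
tool_pos: [0.5764, -0.08, 0.1089]
tool_rot: [2.107, 2.328, -0.006]
contact_force: [-10.1, -4.4, 25.1]
opening: 0.0001
grip_force: 12.6
```

Run:
```python
from h import *
go((.5766,-.08,.108,95.7))
s0=cv2.imread("pics/scene5.png");s,_=ctrl.get_image("scene");x,y,w,h=338,196,24,20
r=cv2.matchTemplate(cv2.resize(s,None,fx=8,fy=8,interpolation=2),cv2.resize(s0,None,fx=8,fy=8,interpolation=2)[y*8:(y+h)*8,x*8:(x+w)*8],cv2.TM_CCOEFF_NORMED);_,v,_,l=cv2.minMaxLoc(r);d=(l[0]/8-x,l[1]/8-y);print(v,d)
F=ctrl.get_obs()["contact_force"][2]
if F>14 and d[1]<-2.3: print(ctrl.finish_job())
```

```text
t 18.3 pos [ 0.5764 -0.08    0.1089] yaw 95.7 z [-0.0016 -0.0037 -1.    ] F [-10.08  -4.42  25.08] open 0.0001
[-0.0001, 0.0003, 0.0016, -0.0012, 0.0022, 0.0]
0.9744824171066284 (2.875, -2.625)
the job is handed in; nothing more can be done
None
```

I pushed the cap home, centred the jack under the ear to within about 2 mm and gave two full strokes; the two feet stand about 11 mm clear (estimated from the camera), and I handed the job in at 18.3 s with the handle held on its stop at about 25 N.

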